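Roll the brass tube onto the red soldering line

ROBOT

A 6-joint arm with a two-finger parallel gripper is mounted at the origin on the work surface. World frame = base frame: x ahead of the robot, y to its left, z up, the work surface at z = 0. Lengths are in m, angles in rad, forces in N, time in s.
With the tool pointing down it reaches from about 0.25 to 0.8 m from the base axis. Payload 3.9 kg.
Tool frame: the origin (TCP) lies midway between the tips of the shut fingers; the grasp point (between the pads) lies behind it (arm.grip_depth is the z of the grasp point in the tool frame, in m); z points along the fingers, y is the line along which they close (so a half turn about z gives the same grasp; the last joint's range is limited). The gripper opens to 85 mm and grips with 20 to 120 N. Pads are 22 mm wide; open, the fingers measure 114 mm over their backs; the gripper's body (76 mm by 85 mm) begins 54 mm behind the grasp point. The pads swing forward as they close: fully open they stand 13 mm farther back than shut.
Start: joints at [1.252, 0.26, -0.138, 1.173, 0, 1.571], TCP at [0.165, 0.499, 0.231] pointing down, gripper open.
Joint ranges: [-2.78, 2.78], [-0.83, 1.72], [-1.28, 1.37], [-1.9, 2.12], [-1.57, 1.48], [-3.14, 3.14]. Speed limits (rad/s): [2.57, 2.57, 3.14, 3.14, 3.14, 3.14].

INTERFACE

Orientations are given as a 3x3 rotation matrix whose columns are the frame's x, y, z axes.
In Python, from station import telemetry, read_camera, calibration, arm, nets gives the robot as it stands.
- The arm moves only by the tool drive_tool, never from a script. Its argument "series" is a list of rows, each an object with "translation": the shift along the tool's x, y, z in mm, a list of three; "turn": the turn about the tool's z in rad; "hand": the closure, from 0 (fully open) to 1 (shut). A call has 1 to 5 rows; each row is the pose to reach, as a shift and turn from the pose commanded when the call began, along the tool's axes at that moment; what a row does not reach only later rows make up. A row lasts 1/10 s, in which the tool goes at most 50 mm and 8.59 degrees, less where a joint would pass 70% of its speed; a pose out of reach is approached as far as the arm can. A call with a gripper value outside its range is refused whole. The fingers move at their own pace and stop on an object; "newtons" is the grip in N (left out, the last holds). Time passes only in rows, so rows that repeat a pose let the fingers close. It gives the time, the measured TCP pose, the force, the opening and the grip force at its end, in the units of the state.
- telemetry.state(): the state, without advancing time (a new reading comes with each control period).
- read_camera(name): name is "side" or "top" or "wrist"; returns (picture, depth): 420x560x3 uint8, red, green, blue; 420x560 float32, m along the optical axis (not along the pixel's ray), 0 where there is no reading.
- calibration(name): a dict with "fx", "fy", "cx", "cy" (pixels), "extrinsics" (4x4, takes a point from camera to world coordinates); the wrist camera has in their place "hand_eye" (4x4, takes a point from camera to tool coordinates, whose origin is the TCP and whose axes are the flange's). Camera axes: x right, y up, looking along -z (the intrinsics and any distortion apply to the point x, -y, -z); pixel columns grow to the right and rows downward; lengths in m; the calibration is good to about 2 mm. The wrist camera is an equidistant fisheye: a pixel r from the principal point sees the ray r / f radians off the axis. A picture is of the moment at which its call begins: read the wrist's pose just before it. calibration takes no time and is no camera call.
- arm.sign_off(): hands the job in; it is judged then, once.
Trained networks look in the newest picture that a camera, given by its name, has taken for a name from the list of things; names that differ only in an ending like _2 or _b are one class to them, and where a whole thing is asked for, a point or a joint stands for the part that bears it (a point fixed in the world has none). Each returns a list of dicts, best first, with "conf" (0 to 1); they miss things now and then, are a little off and sometimes report something else, mostly with a low value. They report only what shows in the picture. A call takes as long as a camera call. They do not tell look-alikes from the thing itself.
- nets.look_for(camera, target): "uv" ([column, row] in pixels, amid what is visible of it).
The state is a dict: "clock": time; "joint_positions": joint angles; "dq": joint speeds; "joint_torque": joint torques, N m; "tcp_pos": TCP position; "orientation": TCP orientation; "ft_force": force on the tool from outside, world axes, zero at the start; "moment": the same for the moment, N m; "gripper_width": finger opening in m; "grasp_force": force on a finger pad.
Only numpy, scipy, OpenCV 4.12 (cv2) and the standard library are available. Lean on these libraries where they do the work, as an engineer would, in place of code of your own. Each camera call takes 0.05 s, during which the arm holds its last target. There are 200 camera calls.

TASK

Line up the brass tube for soldering: with the fingertips push its upper half sideways so that it rolls over the mat (rolled, not dragged or lifted) and stops lying along the red line, hiding the line beneath its whole length while some red still shows beyond both its ends. Leave the silver-grey tube, the solder spool, the flux jar and the pen where they are, and finish with the hand clear of everything.

Things in the scene. Friction and masses are not known exactly. Their poses are not given: they have to be found in the camera images.
- line (a point): Middle of the red line, on the mat's top, 15 mm above the table. The line is flat, 200 mm long, 12 mm wide; x of this frame runs along it, y across it, z up. The dark blue mat (330 mm along the line, 430 mm across, 3 mm thick) is fixed centrally on a fixed plywood board, 360 x 460 x 12 mm, which may lie turned on the table.
- brass_tube: Yellow brass tube to roll: smooth, diameter 32 mm, length 120 mm, 0.13 to 0.26 kg. Origin on its axis at mid-length, 16 mm above the mat; x along its axis; y, z turn with it. Starts 85 to 130 mm from the line, either side, under 3 degrees askew; rolling keeps its heading. Pushed by a tip whose end is 4 to 22 mm above the mat it rolls, and stops soon after a slow push; higher tips wedge.
- brass_tube_end0 (a point): Centre of the brass tube's end face at -x of the tube (60 mm from its middle, on its axis).
- brass_tube_end1 (a point): Centre of the brass tube's end face at +x of the tube (60 mm from its middle, on its axis).
- grey_tube: Bystander: silver-grey aluminium tube of the same size (32 x 120 mm), lying loose on the mat on the other side of the red line, 85 to 130 mm from it. Origin on its axis at mid-length, x along its axis.
- spool: Bystander: standing solder spool, 54 mm in diameter, 38 mm high, black flanges, on the mat off the line's far end, 50 to 120 mm to the robot's left of the line. Origin at the centre of its underside.
- flux_jar: Bystander: small jar with an orange cap, 44 mm in diameter, 38 mm high, on the mat beyond the line's end nearest the robot. Origin at the centre of its underside.
- pen: Bystander: felt pen, 135 mm long and 15 mm thick, black and white, lying on the table off the board's side on the robot's right. Origin on the table under its middle, x along it.
Things that resemble listed ones, but are neither listed nor needed, are in the scene too. What is shaped like the brass_tube but blue or green is not meant.

How it is judged:
On the way:
1. the brass tube has been rolled over by at least about half a turn on the mat, not dragged (angle between brass_tube's own z axis and vertical above 2.3 rad and z of brass_tube in the frame of line below 0.022 m).
At the end, for the whole second after the job is handed in: The brass tube rests on the mat along the red line: its axis within 10 mm of the line's middle at both ends (line hidden under it), its middle within 40 mm of the line's middle lengthwise; grey tube, spool, jar and pen within 15 mm of their start (y of brass_tube_end0 in the frame of line between -0.01 and 0.01 m and y of brass_tube_end1 in the frame of line between -0.01 and 0.01 m and x of brass_tube in the frame of line between -0.04 and 0.04 m and z of brass_tube in the frame of line between 0.013 and 0.019 m and linear speed of brass_tube below 0.01 m/s and angular speed of brass_tube below 0.3 rad/s and distance of each of grey_tube, spool, flux_jar, pen from where it was at the start of the episode below 0.015 m); the robot touches nothing.
It fails at once if the brass tube is lifted off the mat (its axis more than 24 mm above it) (z of any of brass_tube, brass_tube_end0, brass_tube_end1 in the frame of line above 0.024 m).
It fails at once if the grey tube, spool, jar or pen is moved by more than 15 mm (distance of any of grey_tube, spool, flux_jar, pen from where it was at the start of the episode above 0.015 m).
It also fails if it takes over 48 s, if anything falls off the work surface, if the arm or the gripper's body presses on something with over 40 N, if the wrist force passes 120 N, or if a joint passes its speed limit or range.

## Working session

There is one attempt and no reset: what is moved stays moved. The work goes in short steps, Python scripts to look and compute and a tool call to move; the robot and the scene stay as the last step left them, time stands still between calls to the robot, and variables do not carry over. Pictures are saved under pics/ and viewed, at most 10 in all, crops included, and the job is handed in when it is done.

Besides the shell and the picture viewer there is one more tool, called after "Call:" as name([rows], argument=value, ...), one row to a line, values as JSON. drive_tool: Moves the arm, as the interface text tells. Its arguments: {"type":"object","properties":{"series":{"type":"array","items":{"type":"object","properties":{"translation":{"type":"array","items":{"type":"number"}},"turn":{"type":"number"},"hand":{"type":"number"}}}},"newtons":{"type":"number"}},"required":["series"]}

```bash
mkdir -p pics; cat > h.py <<'E'
import numpy as np, cv2
from station import telemetry, read_camera, calibration, arm, nets
def pt(cam,u,v,d,c=None):
    c=c or calibration(cam)
    p=np.array([(u-c["cx"])/c["fx"]*d,-(v-c["cy"])/c["fy"]*d,-d,1])
    return (np.array(c["extrinsics"])@p)[:3]
def cloud(cam,D):
    c=calibration(cam);v,u=np.mgrid[:D.shape[0],:D.shape[1]]
    P=np.stack([(u-c["cx"])/c["fx"]*D,-(v-c["cy"])/c["fy"]*D,-D,np.ones_like(D)],-1)
    return (P@np.array(c["extrinsics"]).T)[...,:3]
E
python3 - <<'E'
from h import *
s=telemetry.state();print(s["clock"],s["tcp_pos"],s["orientation"],s["gripper_width"],arm.grip_depth)
I,D=read_camera("top");cv2.imwrite("pics/top.png",I[...,::-1]);np.savez("top.npz",I=I,D=D)
print({k:v for k,v in calibration("top").items()})
P=cloud("top",D)
for n in ["line","brass_tube","grey_tube","spool","flux_jar","pen"]:
    for r in nets.look_for("top",n)[:3]:
        u,v=map(int,r["uv"]);print(n,r["conf"],u,v,P[v,u].round(3) if 0<=v<420 and 0<=u<560 else "")
E
```

```text
0.0 [0.16432979 0.49789177 0.23044427] [[-9.49626011e-01  3.13384888e-01 -5.93187126e-04]
 [ 3.13385448e-01  9.49624108e-01 -1.90109257e-03]
 [-3.24688863e-05 -1.99122317e-03 -9.99998017e-01]] 0.085641035946449 -0.0187
{'fx': 397.29794518529235, 'fy': 397.29794518529235, 'cx': 277.2483959402939, 'cy': 214.89967226890653, 'extrinsics': array([[-3.21625508e-04,  9.81233778e-01, -1.92821602e-01,
         4.21611339e-01],
       [-9.99913433e-01, -2.85190591e-03, -1.28449754e-02,
        -4.86861811e-02],
       [-1.31538328e-02,  1.92800779e-01,  9.81149752e-01,
         1.03421122e+00],
       [ 0.00000000e+00,  0.00000000e+00,  0.00000000e+00,
         1.00000000e+00]])}
line 0.87 257 250 [0.53  0.017 0.016]
brass_tube 0.92 123 234 [0.57 0.36 0.03]
brass_tube 0.78 217 237 [0.56  0.116 0.046]
brass_tube 0.72 219 136 [0.836 0.121 0.03 ]
grey_tube 0.56 296 257 [ 0.509 -0.082  0.044]
spool 0.65 237 191 [0.677 0.067 0.051]
flux_jar 0.64 212 296 [0.414 0.123 0.05 ]
pen 0.65 435 283 [ 0.446 -0.434  0.012]
```

View pics/top.png

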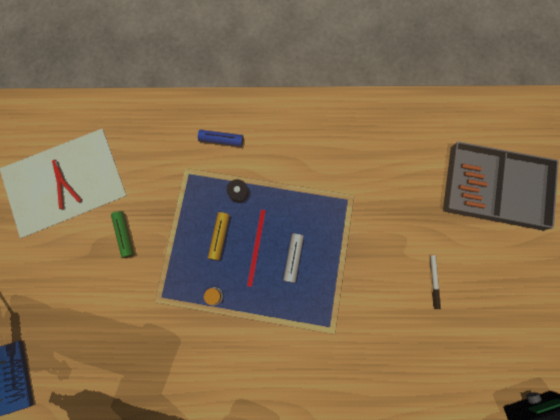

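The top view shows the brass tube at (219,236), left of the red line (257,249). The grey tube is on the right at (293,258), the spool at (237,191) and the jar at (212,297). Next I'll fit the axes.

```bash
cat >> h.py <<'E'
def fit(Q):
    Q=Q[:,:2];m=Q.mean(0);w=np.linalg.svd(Q-m,full_matrices=False)[2][0]; w=w*np.sign(w[0]); t=(Q-m)@w
    n=np.array([-w[1],w[0]]);s=(Q-m)@n
    return m+w*(t.max()+t.min())/2,w,np.ptp(t),np.ptp(s)
def measure(I,D):
    P=cloud("top",D);H=cv2.cvtColor(I,cv2.COLOR_RGB2HSV).astype(int)
    v,u=np.mgrid[:420,:560];box=(u>150)&(u<360)&(v>165)&(v<335)&(D>0)
    red=box&((H[...,0]<8)|(H[...,0]>172))&(H[...,1]>150)&(H[...,2]>90)&(P[...,2]<.025)
    br=box&(H[...,0]>15)&(H[...,0]<32)&(H[...,1]>120)&(P[...,2]>.024)&(P[...,0]>.44)&(P[...,2]<.06)
    gr=box&(H[...,1]<60)&(P[...,2]>.028)&(P[...,2]<.06)&(P[...,1]<0)
    return {k:(fit(P[m]),P[m][:,2].max(),m.sum()) for k,m in dict(red=red,brass=br,grey=gr).items() if m.sum()>20}
E
python3 - <<'E'
from h import *
z=np.load("top.npz");M=measure(z["I"],z["D"])
for k,x in M.items(): print(k,x,np.degrees(np.arctan2(x[0][1][1],x[0][1][0])))
c,w=M["red"][0][:2];n=np.array([-w[1],w[0]])
d=M["brass"][0][0]-c;print("along,across",d@w,d@n)
E
```

```text
red ((array([0.5385063 , 0.01918953]), array([ 0.98584216, -0.16767596]), np.float64(0.1979714487383784), np.float64(0.012212952091603389)), np.float64(0.020831929545075623), np.int64(343)) -9.652721788047867
brass ((array([0.56423413, 0.11276983]), array([ 0.98196214, -0.18907766]), np.float64(0.11890643864549935), np.float64(0.030819070081043582)), np.float64(0.0515999079088898), np.int64(562)) -10.898962288993397
grey ((array([ 0.50978278, -0.07606424]), array([ 0.98321836, -0.18243262]), np.float64(0.12026897524749916), np.float64(0.03106438152334282)), np.float64(0.04987533664826216), np.int64(600)) -10.511485242873729
along,across 0.00967241994442369 0.09656934423863445
```

Call:
drive_tool([
  {"translation": [-33,-13,0],"turn": 0,"hand": 0.3},
  {"translation": [-66,-26,0],"turn": 0,"hand": 0.3},
  {"translation": [-99,-38,0],"turn": 0,"hand": 0.3},
  {"translation": [-132,-51,0],"turn": 0,"hand": 0.3},
  {"translation": [-165,-64,0],"turn": 0,"hand": 0.3},
])

```text
clock: 0.85
tcp_pos: [0.3021, 0.3851, 0.2314]
orientation: [[-0.95, 0.313, 0.0], [0.313, 0.95, 0.0], [-0.0, 0.0, -1.0]]
ft_force: [0.5, 0.4, 0.5]
gripper_width: 0.0597
grasp_force: 0.0
```

Call:
drive_tool([
  {"translation": [-33,-13,0],"turn": 0,"hand": 0.3},
  {"translation": [-66,-26,0],"turn": 0,"hand": 0.3},
  {"translation": [-99,-38,0],"turn": 0,"hand": 0.3},
  {"translation": [-132,-51,0],"turn": 0,"hand": 0.3},
  {"translation": [-165,-64,0],"turn": 0,"hand": 0.3},
])

```text
clock: 1.35
tcp_pos: [0.4388, 0.2725, 0.2314]
orientation: [[-0.95, 0.314, 0.0], [0.314, 0.95, 0.0], [-0.0, 0.0, -1.0]]
ft_force: [0.2, -0.1, 0.6]
gripper_width: 0.0598
grasp_force: 0.0
```

Call:
drive_tool([
  {"translation": [-33,-13,0],"turn": 0,"hand": 0.3},
  {"translation": [-66,-26,0],"turn": 0,"hand": 0.3},
  {"translation": [-99,-38,0],"turn": 0,"hand": 0.3},
  {"translation": [-132,-51,0],"turn": 0,"hand": 0.3},
  {"translation": [-165,-64,0],"turn": 0,"hand": 0.3},
])

```text
clock: 1.85
tcp_pos: [0.5754, 0.16, 0.2313]
orientation: [[-0.95, 0.314, -0.0], [0.314, 0.95, 0.0], [0.0, 0.0, -1.0]]
ft_force: [0.2, 0.2, 0.1]
gripper_width: 0.0597
grasp_force: 0.0
```

Call:
drive_tool([
  {"translation": [0,0,0],"turn": 0.144,"hand": 0.3},
  {"translation": [0,0,0],"turn": 0.288,"hand": 0.3},
  {"translation": [0,0,0],"turn": 0.432,"hand": 0.3},
  {"translation": [0,0,0],"turn": 0.576,"hand": 0.3},
  {"translation": [0,0,0],"turn": 0.72,"hand": 0.3},
])

```text
clock: 2.35
tcp_pos: [0.5744, 0.1609, 0.2312]
orientation: [[-0.502, 0.865, -0.0], [0.865, 0.502, -0.0], [0.0, -0.0, -1.0]]
ft_force: [-0.2, -0.2, 0.7]
gripper_width: 0.06
grasp_force: 0.0
```

Call:
drive_tool([
  {"translation": [0,0,0],"turn": 0.144,"hand": 0.3},
  {"translation": [0,0,0],"turn": 0.288,"hand": 0.3},
  {"translation": [0,0,0],"turn": 0.432,"hand": 0.3},
  {"translation": [0,0,0],"turn": 0.576,"hand": 0.3},
  {"translation": [0,0,0],"turn": 0.72,"hand": 0.3},
])

```text
clock: 2.85
tcp_pos: [0.5744, 0.1611, 0.2312]
orientation: [[0.193, 0.981, -0.0], [0.981, -0.193, -0.0], [-0.0, -0.0, -1.0]]
ft_force: [0.2, 0.0, -0.3]
gripper_width: 0.0598
grasp_force: 0.0
```

Call:
drive_tool([
  {"translation": [0,0,32],"turn": 0,"hand": 0.3},
  {"translation": [0,0,64],"turn": 0,"hand": 0.3},
  {"translation": [0,0,96],"turn": 0,"hand": 0.3},
  {"translation": [0,0,128],"turn": 0,"hand": 0.3},
  {"translation": [0,0,160],"turn": 0,"hand": 0.3},
])

```text
clock: 3.35
tcp_pos: [0.5744, 0.1611, 0.0702]
orientation: [[0.187, 0.982, 0.0], [0.982, -0.187, 0.0], [0.0, 0.0, -1.0]]
ft_force: [-0.0, 0.2, 0.0]
gripper_width: 0.0595
grasp_force: 0.0
```

```bash
python3 - <<'E'
from h import *
I,_=read_camera("wrist");J,_=read_camera("side")
cv2.imwrite("pics/ws.png",cv2.resize(np.vstack([I,J])[...,::-1],(400,600),interpolation=cv2.INTER_AREA))
print(telemetry.state()["tcp_pos"])
E
```

```text
[0.57039982 0.15992178 0.06685989]
```

View pics/ws.png

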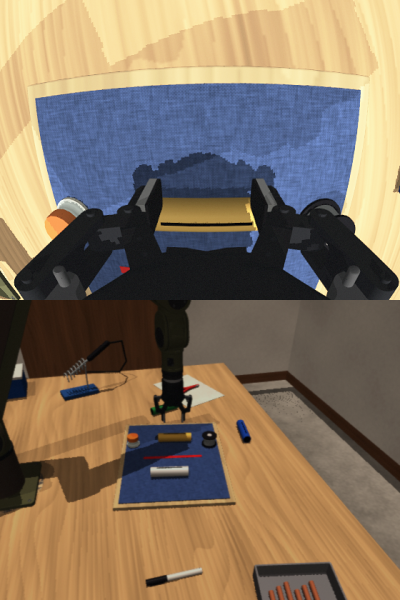

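The wrist view shows the tips beside the tube, over bare mat. The jar is to the left and the spool to the right, both clear of the fingers. I'll go down and start the push.

Call:
drive_tool([
  {"translation": [0,0,15],"turn": 0,"hand": 0.3},
  {"translation": [0,0,30],"turn": 0,"hand": 0.3},
  {"translation": [0,0,42],"turn": 0,"hand": 0.3},
  {"translation": [0,0,44],"turn": 0,"hand": 0.3},
  {"translation": [0,0,44],"turn": 0,"hand": 0.3},
])

```text
clock: 3.95
tcp_pos: [0.5746, 0.1611, 0.0277]
orientation: [[0.187, 0.982, 0.0], [0.982, -0.187, 0.0], [0.0, 0.0, -1.0]]
ft_force: [0.5, -1.0, 0.2]
gripper_width: 0.0598
grasp_force: 0.0
```

Call:
drive_tool([
  {"translation": [-5,0,0],"turn": 0,"hand": 0.3},
  {"translation": [-10,0,0],"turn": 0,"hand": 0.3},
  {"translation": [-15,0,0],"turn": 0,"hand": 0.3},
  {"translation": [-20,0,0],"turn": 0,"hand": 0.3},
  {"translation": [-25,0,0],"turn": 0,"hand": 0.3},
])

```text
clock: 4.45
tcp_pos: [0.5698, 0.136, 0.0276]
orientation: [[0.187, 0.982, 0.0], [0.982, -0.187, 0.0], [0.0, 0.0, -1.0]]
ft_force: [0.1, 0.3, -0.3]
gripper_width: 0.0599
grasp_force: 0.0
```

Call:
drive_tool([
  {"translation": [-3,0,0],"turn": 0,"hand": 0.3},
  {"translation": [-6,0,0],"turn": 0,"hand": 0.3},
  {"translation": [-9,0,0],"turn": 0,"hand": 0.3},
  {"translation": [-12,0,0],"turn": 0,"hand": 0.3},
  {"translation": [-15,0,0],"turn": 0,"hand": 0.3},
])

```text
clock: 4.95
tcp_pos: [0.5669, 0.1216, 0.0273]
orientation: [[0.187, 0.982, -0.0], [0.982, -0.187, -0.0], [-0.0, 0.0, -1.0]]
ft_force: [0.4, 0.2, -0.0]
gripper_width: 0.0596
grasp_force: 0.1
```

```bash
cat > m.py <<'E'
from h import *
import sys
I,D=read_camera("top");cv2.imwrite(f"pics/{sys.argv[1]}.png",cv2.resize(I[150:350,140:370,::-1],None,fx=2.5,fy=2.5))
c=np.array([0.53851,0.01919]);w=np.array([0.98584,-0.16768]);n=np.array([-w[1],w[0]])
for k,x in measure(I,D).items():
    d=x[0][0]-c;print(k,"along %.4f across %.4f ang %.2f L %.3f W %.3f zmax %.3f"%(d@w,d@n,np.degrees(np.arctan2(*x[0][1][::-1]))+9.65,x[0][2],x[0][3],x[1]))
s=telemetry.state();d=np.array(s["tcp_pos"])[:2]-c;print("tcp",d@w,d@n,s["tcp_pos"][2],s["clock"],s["ft_force"])
E
python3 m.py a
```

```text
red along -0.0002 across -0.0002 ang 0.00 L 0.198 W 0.012 zmax 0.020
brass along 0.0095 across 0.0779 ang -1.69 L 0.119 W 0.031 zmax 0.050
grey along -0.0121 across -0.0987 ang -0.81 L 0.121 W 0.031 zmax 0.050
tcp 0.010710028421192544 0.10523458673405675 0.027251210542270716 5.0 [-0.36028286 -0.8518466  -0.56924504]
```

View pics/a.png

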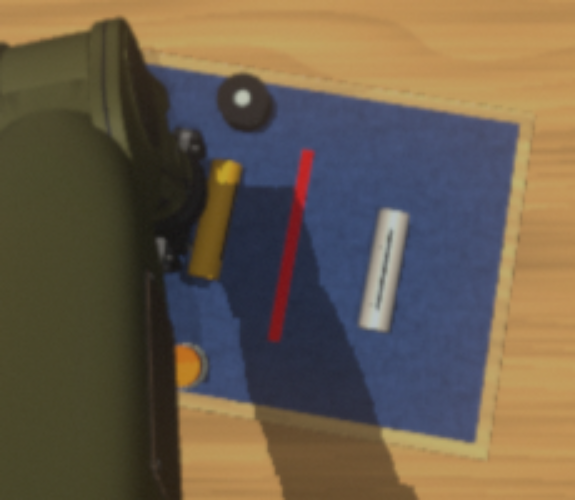

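The tube has rolled 19 mm and stays straight with the hand; the line and the grey tube are unchanged.

Call:
drive_tool([
  {"translation": [-3,0,0],"turn": 0,"hand": 0.3},
  {"translation": [-7,0,0],"turn": 0,"hand": 0.3},
  {"translation": [-11,0,0],"turn": 0,"hand": 0.3},
  {"translation": [-15,0,0],"turn": 0,"hand": 0.3},
  {"translation": [-19,0,0],"turn": 0,"hand": 0.3},
])

```text
clock: 5.5
tcp_pos: [0.5633, 0.1027, 0.0273]
orientation: [[0.187, 0.982, -0.0], [0.982, -0.187, -0.0], [-0.0, -0.0, -1.0]]
ft_force: [0.1, 0.5, -0.1]
gripper_width: 0.0598
grasp_force: 0.1
```

Call:
drive_tool([
  {"translation": [-4,0,0],"turn": 0,"hand": 0.3},
  {"translation": [-8,0,0],"turn": 0,"hand": 0.3},
  {"translation": [-12,0,0],"turn": 0,"hand": 0.3},
  {"translation": [-16,0,0],"turn": 0,"hand": 0.3},
  {"translation": [-20,0,0],"turn": 0,"hand": 0.3},
])

```text
clock: 6.0
tcp_pos: [0.5596, 0.0831, 0.0273]
orientation: [[0.187, 0.982, 0.0], [0.982, -0.187, -0.0], [-0.0, 0.0, -1.0]]
ft_force: [0.9, -0.0, 0.2]
gripper_width: 0.0595
grasp_force: 0.1
```

```bash
python3 m.py b; python3 m.py b2
```

```text
red along 0.0000 across -0.0002 ang -0.04 L 0.198 W 0.012 zmax 0.020
brass along 0.0086 across 0.0379 ang -2.47 L 0.119 W 0.033 zmax 0.050
grey along -0.0123 across -0.0987 ang -0.87 L 0.121 W 0.031 zmax 0.051
tcp 0.009920972736506167 0.06593211903257826 0.027256353114319083 6.05 [-0.14172587  0.45806834  0.15244189]
red along 0.0002 across -0.0002 ang -0.08 L 0.198 W 0.012 zmax 0.022
brass along 0.0085 across 0.0360 ang -2.16 L 0.119 W 0.032 zmax 0.050
grey along -0.0123 across -0.0987 ang -0.91 L 0.120 W 0.031 zmax 0.050
tcp 0.009910937703255357 0.06629329058056994 0.02726164545334531 6.1 [ 0.3762864  -0.18537364  0.40488133]
```

Call:
drive_tool([
  {"translation": [-3,0,0],"turn": 0,"hand": 0.3},
  {"translation": [-6,0,0],"turn": 0,"hand": 0.3},
  {"translation": [-9,0,0],"turn": 0,"hand": 0.3},
  {"translation": [-12,0,0],"turn": 0,"hand": 0.3},
  {"translation": [-15,0,0],"turn": 0,"hand": 0.3},
])

```text
clock: 6.6
tcp_pos: [0.5568, 0.0685, 0.0273]
orientation: [[0.187, 0.982, 0.0], [0.982, -0.187, 0.0], [0.0, 0.0, -1.0]]
ft_force: [0.5, 0.1, 0.1]
gripper_width: 0.06
grasp_force: 0.1
```

Call:
drive_tool([
  {"translation": [-3,0,0],"turn": 0,"hand": 0.3},
  {"translation": [-6,0,0],"turn": 0,"hand": 0.3},
  {"translation": [-9,0,0],"turn": 0,"hand": 0.3},
  {"translation": [-11,0,0],"turn": 0,"hand": 0.3},
  {"translation": [-13,0,0],"turn": 0,"hand": 0.3},
])

```text
clock: 7.1
tcp_pos: [0.5544, 0.0558, 0.0273]
orientation: [[0.187, 0.982, 0.0], [0.982, -0.187, 0.0], [0.0, 0.0, -1.0]]
ft_force: [1.6, 0.1, -0.4]
gripper_width: 0.06
grasp_force: 0.0
```

Call:
drive_tool([
  {"translation": [-1,0,0],"turn": 0,"hand": 0.3},
  {"translation": [-2,0,0],"turn": 0,"hand": 0.3},
  {"translation": [-2,0,0],"turn": 0,"hand": 0.3},
  {"translation": [-2,0,0],"turn": 0,"hand": 0.3},
  {"translation": [-2,0,0],"turn": 0,"hand": 0.3},
])

```text
clock: 7.6
tcp_pos: [0.554, 0.0541, 0.0273]
orientation: [[0.187, 0.982, -0.0], [0.982, -0.187, -0.0], [-0.0, -0.0, -1.0]]
ft_force: [-0.4, 0.2, 0.7]
gripper_width: 0.0599
grasp_force: 0.0
```

```bash
python3 m.py c; python3 m.py c2
```

```text
red along 0.0003 across -0.0009 ang 0.35 L 0.196 W 0.013 zmax 0.019
brass along 0.0083 across 0.0064 ang -0.46 L 0.119 W 0.030 zmax 0.050
grey along -0.0126 across -0.0987 ang -0.85 L 0.120 W 0.031 zmax 0.051
tcp 0.009500140139746897 0.03699656339282408 0.02729930144805507 7.65 [-0.33572575 -0.19667369 -0.6551593 ]
red along 0.0004 across -0.0008 ang 0.26 L 0.196 W 0.013 zmax 0.019
brass along 0.0087 across 0.0065 ang -0.33 L 0.120 W 0.031 zmax 0.050
grey along -0.0125 across -0.0987 ang -0.91 L 0.120 W 0.031 zmax 0.050
tcp 0.009474471400074113 0.03696632273532452 0.02727740029280695 7.7 [ 0.93287694  0.22918673 -0.49804872]
```

View pics/c2.png

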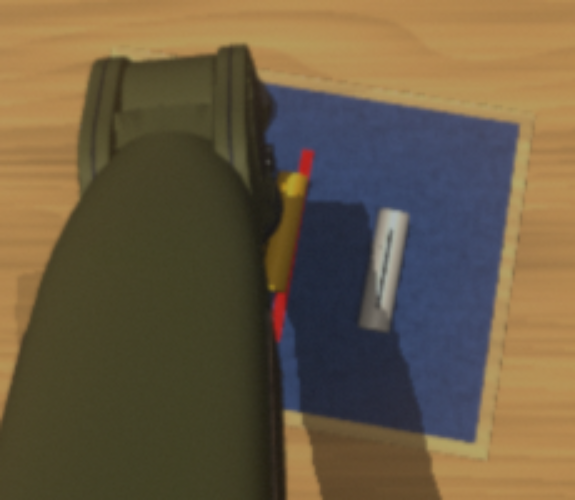

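The tube has stopped about 6 mm short of the line's middle. I'll nudge it 7 mm slowly, then back off and go up to check.

Call:
drive_tool([
  {"translation": [-1.5,0,0],"turn": 0,"hand": 0.3},
  {"translation": [-3,0,0],"turn": 0,"hand": 0.3},
  {"translation": [-4.5,0,0],"turn": 0,"hand": 0.3},
  {"translation": [-6,0,0],"turn": 0,"hand": 0.3},
  {"translation": [-7,0,0],"turn": 0,"hand": 0.3},
])

```text
clock: 8.2
tcp_pos: [0.5527, 0.0469, 0.0273]
orientation: [[0.187, 0.982, -0.0], [0.982, -0.187, -0.0], [-0.0, -0.0, -1.0]]
ft_force: [0.3, 0.7, 0.5]
gripper_width: 0.0597
grasp_force: 0.2
```

Call:
drive_tool([
  {"translation": [0,0,0],"turn": 0,"hand": 0.3},
  {"translation": [10,0,0],"turn": 0,"hand": 0.3},
  {"translation": [30,0,0],"turn": 0,"hand": 0.3},
  {"translation": [50,0,-20],"turn": 0,"hand": 0.3},
  {"translation": [80,0,-50],"turn": 0,"hand": 0.3},
])

```text
clock: 8.7
tcp_pos: [0.5656, 0.1258, 0.0759]
orientation: [[0.188, 0.982, -0.005], [0.982, -0.188, -0.001], [-0.002, -0.005, -1.0]]
ft_force: [0.2, -0.1, -1.0]
gripper_width: 0.0599
grasp_force: 0.0
```

Call:
drive_tool([
  {"translation": [20,0,-30],"turn": 0,"hand": 0.3},
  {"translation": [40,0,-60],"turn": 0,"hand": 0.3},
  {"translation": [60,0,-80],"turn": 0,"hand": 0.3},
  {"translation": [80,0,-100],"turn": 0,"hand": 0.3},
  {"translation": [100,0,-120],"turn": 0,"hand": 0.3},
])

```text
clock: 9.2
tcp_pos: [0.5863, 0.2256, 0.1983]
orientation: [[0.186, 0.982, 0.0], [0.982, -0.186, 0.0], [0.0, 0.0, -1.0]]
ft_force: [-0.2, 0.4, -0.8]
gripper_width: 0.0593
grasp_force: 0.0
```

```bash
python3 m.py d
```

```text
red along -0.0003 across -0.0001 ang -0.04 L 0.197 W 0.011 zmax 0.019
brass along 0.0083 across 0.0020 ang -1.39 L 0.120 W 0.031 zmax 0.051
grey along -0.0029 across -0.0986 ang -0.18 L 0.140 W 0.103 zmax 0.050
tcp 0.014238791132648799 0.21575963345939275 0.20186434246464463 9.25 [3.2410548  3.68937735 3.05226329]
```

View pics/d.png

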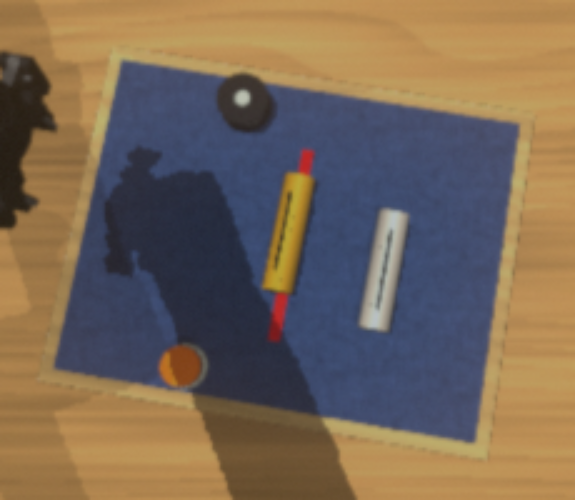

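The tube now lies on the line at about 2 mm offset and 1.4° askew. Red shows at both ends, the jar, spool and grey tube are unmoved, and the hand is clear.

```bash
python3 -c "
from h import *
print(arm.sign_off())"
```

```text
the job is handed in; nothing more can be done
None
```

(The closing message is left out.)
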